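# Fetch the doming block from behind the tall things on a goldsmith's bench

## Task

On the wooden stand, a steel doming block (the small cube with round dimples) is hemmed in by an amber bottle, a stepped ring mandrel and a tall square tin. Move those three off, standing them all upright in the shallow metal tray, then set the block flat and gently in the middle of the round rubber-topped pad while they wait there, and only then put each of the three back upright on the very spot on the stand where it stood at the start. Knock nothing over, and leave the tape ring and the stone on the stand and the porcelain dish beside it where they are.

Things in the scene. Friction and masses are not known exactly. Their poses are not given: they have to be found in the camera images.
- block: steel doming block: a 40 mm cube of plain steel with dark round dimples on its top and sides, about 0.5 kg, loose, standing flat on the stand in the middle behind the tall things (on the far side, towards the stand's back lip). Origin: centre of its underside; x and y square to its side faces, z up.
- bottle: amber glass bottle, closed, with a paper label and a black cap, about 0.25 kg, loose, upright, 146 mm tall: round body 44 mm across up to 108 mm, then a shoulder, neck and a 27 mm cap from 126 to 146 mm. Origin: centre of its underside, z up. Stands on one of the three spots around the block (to its left, to its right, or in front of it on the robot's side; which thing has which spot changes).
- mandrel: stepped steel ring mandrel fixed upright on a round dark-wood foot, about 0.4 kg, loose, 144 mm tall: foot 60 mm across and 16 mm high, then steel steps 38 mm across (16 to 48 mm), 31 mm (48 to 76 mm), 24 mm (76 to 124 mm) and 16 mm (124 to 144 mm). Origin: centre of its underside, z up. Stands on another of the three spots.
- tin: tall square tin with a dark lid and a brown paper band, about 0.25 kg, loose, upright, 42 x 42 mm and 140 mm tall (lid 43 mm). Origin: centre of its underside; x and y square to its sides, z up; turned any way. Stands on another of the three spots.
- stand: fixed wooden stand board, 160 mm (its x) by 210 mm (its y), top face 12 mm above the bench, with a lip along its far (+x) edge that rises to 32 mm above the bench. Origin: centre of its underside. Block about 20 mm beyond its middle; the three spots lie about 60 mm from the block, at its left (+y), its right (-y) and in front (-x). Each tall thing goes back where it itself stood at the start.
- tray: fixed shallow bare-metal tray, the side area, left or right of the stand: 250 mm (its x) by 120 mm (its y), walls 6 mm thick and 14 mm high above the bench, inner floor 6 mm above the bench, empty. Origin: centre of its underside.
- pad: fixed round hammering pad on the other side: wooden disc 100 mm across with a black rubber disc 84 mm across on it, rubber top 20 mm above the bench. Origin: centre of its underside.
- tape: bystander: loose cream tape ring, 42 mm across, 22 mm high, on the stand's near left corner. Origin: centre of its underside.
- stone: bystander: loose grey-green stone, 34 mm across, 15 mm high, on the stand's near right corner. Origin: centre of its underside.
- dish: bystander: loose white porcelain bowl, 84 mm across, 22 mm high, on the bench between robot and stand. Origin: centre of its underside.
There are look-alikes about, which are no part of the job. What is shaped like the bottle but green is not meant.

How it is judged:
By the outcome, as a careful person would: the job done as asked, in the order asked, and still so for the second after the job is handed in, with the robot touching nothing.
It also fails if it takes over 144 s, if anything falls off the work surface, if the arm or the gripper's body presses on something with over 40 N, if the wrist force passes 120 N, or if a joint passes its speed limit or range.

## Robot

A 6-joint arm with a two-finger parallel gripper is mounted at the origin on the work surface. World frame = base frame: x ahead of the robot, y to its left, z up, the work surface at z = 0. Lengths are in m, angles in degrees, forces in N, time in s.
With the tool pointing down it reaches from about 0.325 to 0.85 m from the base axis. Payload 15.5 kg.
Tool frame: the origin (TCP) lies midway between the tips of the shut fingers; the grasp point (between the pads) lies 19 mm behind it; z points along the fingers, y is the line along which they close (so a half turn about z gives the same grasp; the last joint's range is limited). The gripper opens to 91 mm and grips with 3 to 60 N. Pads are 32 mm wide; open, the fingers measure 118 mm over their backs; the gripper's body (76 mm by 178 mm) begins 60 mm behind the grasp point.
Start: joints at [57.611, 28.281, 77.091, -0, 74.628, -5.472], TCP at [0.283, 0.557, 0.214] pointing down, gripper open.
Joint ranges: [-166.48, 166.48], [-47.26, 123.95], [12.59, 153.08], [-70.14, 250.14], [6.76, 159.57], [-176.63, 176.63]. Speed limits (degrees/s): [108.29, 108.29, 147.25, 172.46, 172.46, 172.46].

## Interface

Orientations are given as a 3x3 rotation matrix whose columns are the frame's x, y, z axes.
In Python, from bench import ctrl gives the robot as it stands. The module is installed in compiled form; this text tells all that it offers. Calls block until the motion is done:
- ctrl.goto(position, orientation): joint-space move of the TCP to a pose.
- ctrl.move_l(position, vel=0.15, ori=None, contact_N=None): straight line of the TCP; ori=None keeps the orientation; vel is the mean speed in m/s. With contact_N (N) it stops when the force on the tool has changed by that much, and returns True; else False.
- ctrl.movej(angles): joint-space move.
- ctrl.command_gripper(opening): opening from 0.0 (shut) to 1.0 (fully open); the grip force is fixed at half the most; returns when the fingers have stopped.
- ctrl.sleep(seconds).
- ctrl.ik(position, orientation): joint angles nearest the present ones, or None.
- ctrl.read_camera(name): name is "scene" or "side" or "wrist"; returns the picture (400x640x3 uint8, blue, green, red); there is no depth.
- ctrl.camera_params(name): a dict with "fx", "fy", "cx", "cy" (pixels), "pose" (4x4, takes a point from camera to world coordinates); the wrist camera has in their place "T_tool_cam" (4x4, takes a point from camera to tool coordinates, whose origin is the TCP and whose axes are the flange's). Camera axes: x right, y up, looking along -z (the intrinsics and any distortion apply to the point x, -y, -z); pixel columns grow to the right and rows downward; lengths in m; the calibration is good to about 2 mm. A picture is of the moment at which its call begins: read the wrist's pose just before it. camera_params takes no time and is no camera call.
A pose or a line that the arm cannot do raises ctrl.MotionError and nothing moves.
- ctrl.sign_off(): hands the job in; it is judged then, once.
Readings, each from a call of its own:
- ctrl.current_t(): time.
- ctrl.current_q(): joint angles.
- ctrl.current_dq(): joint speeds.
- ctrl.current_effort(): joint torques, N m.
- ctrl.current_tool_pos(): TCP position.
- ctrl.current_eef_rot(): TCP orientation.
- ctrl.current_contact_force(): force on the tool from outside, world axes, zero at the start.
- ctrl.current_wrist_torque(): the same for the moment, N m.
- ctrl.current_grip_width(): opening from 0.0 (shut) to 1.0 (fully open).
- ctrl.current_grasp_force(): force on a finger pad.
Only numpy, scipy, OpenCV 4.12 (cv2) and the standard library are available. Lean on these libraries where they do the work, as an engineer would, in place of code of your own. Each camera call takes 0.05 s, during which the arm holds its last target. There are 200 camera calls.

## Working session

There is one attempt and no reset: what is moved stays moved. The work goes in short steps, each a Python script; the robot and the scene stay as the last script left them, time stands still between calls to the robot, and variables do not carry over. Pictures are saved under pics/ and viewed, at most 14 in all, crops included, and the job is handed in when it is done.

```bash
mkdir -p pics
python3 - <<'E'
from bench import ctrl
import cv2, numpy as np
for n in ("scene","side","wrist"):
    cv2.imwrite(f"pics/{n}0.png",ctrl.read_camera(n)); p=ctrl.camera_params(n); print(n,{k:np.round(v,4).tolist() for k,v in p.items()})
print(ctrl.current_t(),ctrl.current_tool_pos(),ctrl.current_eef_rot())
E
```

```text
scene {'fx': 408.7385, 'fy': 408.7385, 'cx': 319.3388, 'cy': 203.3238, 'pose': [[0.7179, -0.3945, 0.5736, 1.0483], [0.6961, 0.4088, -0.5902, -0.5665], [-0.0017, 0.823, 0.5681, 0.5917], [0.0, 0.0, 0.0, 1.0]]}
side {'fx': 405.7927, 'fy': 405.7927, 'cx': 313.974, 'cy': 199.4482, 'pose': [[0.8642, 0.3592, -0.3522, 0.2493], [-0.5028, 0.6414, -0.5795, -0.4509], [0.0177, 0.6779, 0.7349, 0.6267], [0.0, 0.0, 0.0, 1.0]]}
wrist {'fx': 284.7205, 'fy': 284.7205, 'cx': 318.838, 'cy': 197.4762, 'T_tool_cam': [[-0.0014, 0.9702, 0.2422, 0.0665], [1.0, 0.0014, 0.0001, -0.001], [-0.0002, 0.2422, -0.9702, -0.1714], [0.0, 0.0, 0.0, 1.0]]}
0.15 [0.28277188 0.55705543 0.21345646] [[-8.91648616e-01  4.52727802e-01 -5.32962171e-04]
 [ 4.52728100e-01  8.91648276e-01 -7.86867878e-04]
 [ 1.18977837e-04 -9.42896605e-04 -9.99999548e-01]]
```

View pics/scene0.png

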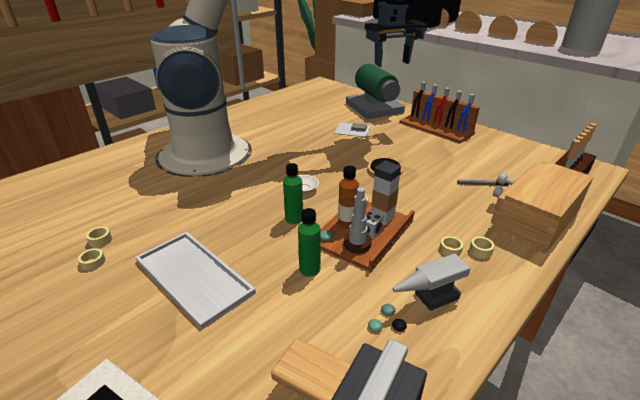

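View pics/side0.png

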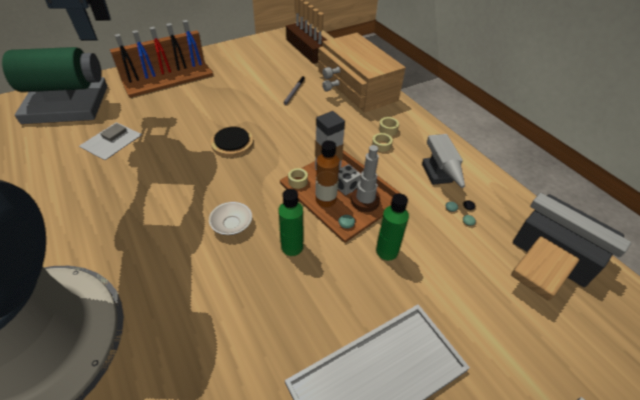

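The scene shows the amber bottle (349,195), the mandrel (360,225) and the tin (386,190) around the block (373,225). The green look-alikes are at (292,200) and (309,250), the tray at (195,278) and the pad at (385,168). In the side view the bottle is at (327,175), the tin (330,140), the mandrel (369,180), the block (348,180), the pad (232,140) and the tray (378,362).

```bash
cat > lib.py <<'E'
from bench import ctrl
import numpy as np, cv2
def down(deg):
    c,s=np.cos(np.radians(deg)),np.sin(np.radians(deg)); return np.array([[c,s,0],[s,-c,0],[0,0,-1.]])
def cam(name):
    p=ctrl.camera_params(name)
    if name=="wrist":
        T=np.eye(4);T[:3,:3]=ctrl.current_eef_rot();T[:3,3]=ctrl.current_tool_pos();P=T@p["T_tool_cam"]
    else: P=np.array(p["pose"])
    return dict(K=(p["fx"],p["fy"],p["cx"],p["cy"]),P=P)
def ray(c,uv):
    fx,fy,cx,cy=c["K"];d=c["P"][:3,:3]@np.array([(uv[0]-cx)/fx,-(uv[1]-cy)/fy,-1.]);return c["P"][:3,3],d/np.linalg.norm(d)
def plane(c,uv,z):
    o,d=ray(c,uv);return o+d*(z-o[2])/d[2]
def tri(rays):
    A=sum(np.eye(3)-np.outer(d,d) for o,d in rays);b=sum((np.eye(3)-np.outer(d,d))@o for o,d in rays)
    x=np.linalg.solve(A,b);return x,max(np.linalg.norm((np.eye(3)-np.outer(d,d))@(x-o)) for o,d in rays)
def proj(c,X):
    fx,fy,cx,cy=c["K"];p=c["P"][:3,:3].T@(np.asarray(X)-c["P"][:3,3]);return np.array([cx+fx*p[0]/-p[2],cy-fy*p[1]/-p[2]])
E
python3 - <<'E'
from lib import *
S,D=cam("scene"),cam("side")
pts=dict(bottletop=((349,171),(328,146)),mandtop=((360,191),(373,150)),tintop=((387,168),(330,121)),g1top=((292,168),(290,196)),g2top=((309,214),(399,201)),pad=((385,167),(232,139)),tray=((195,278),(378,362)),block=((376,217),(347,172)),tape=((0,0),(298,178)),stone=((327,236),(346,222)),dish=((303,183),(231,220)))
for k,(a,b) in pts.items():
    x,e=tri([ray(S,a),ray(D,b)]); print(k,x.round(3),round(e,4))
for uv in ((281,182),(346,240),(400,197)): print("stand corner",plane(D,uv,.012).round(3))
for uv in ((137,262),(185,235),(254,290),(203,325)): print("tray corner",plane(S,uv,.014).round(3))
E
```

```text
bottletop [0.565 0.023 0.152] 0.0011
mandtop [ 0.632 -0.022  0.151] 0.0004
tintop [0.612 0.094 0.147] 0.0009
g1top [ 0.452 -0.041  0.14 ] 0.0004
g2top [ 0.603 -0.137  0.14 ] 0.0009
pad [0.472 0.297 0.013] 0.0001
tray [ 0.46  -0.31   0.007] 0.0088
block [0.628 0.044 0.047] 0.0033
tape [ 0.287 -0.4    0.523] 0.0318
stone [ 0.568 -0.049  0.015] 0.0014
dish [0.374 0.063 0.019] 0.0024
stand corner [0.508 0.112 0.012]
stand corner [ 0.544 -0.086  0.012]
stand corner [ 0.704 -0.048  0.012]
tray corner [ 0.343 -0.38   0.014]
tray corner [ 0.335 -0.265  0.014]
tray corner [ 0.578 -0.261  0.014]
tray corner [ 0.579 -0.374  0.014]
```

Run:
```python
from lib import *
import pickle
V={}
for n in ("scene","side"): V[n]=(cam(n),ctrl.read_camera(n))
def shot(k,p,th):
    ctrl.goto(p,down(th)); ctrl.sleep(.2); c=cam("wrist"); im=ctrl.read_camera("wrist"); V[k]=(c,im); cv2.imwrite(f"pics/{k}.png",im)
shot("pad",[.46,.24,.32],90)
shot("w180",[.60,.05,.32],180)
shot("w90",[.60,.0,.32],90)
shot("w0",[.60,.02,.32],0)
pickle.dump(V,open("views.pkl","wb")); print(ctrl.current_t())
a=np.vstack([np.hstack([V["pad"][1],V["w180"][1]]),np.hstack([V["w90"][1],V["w0"][1]])])
cv2.imwrite("pics/mont.png",cv2.resize(a,(800,500),interpolation=cv2.INTER_AREA))
```

```text
7.3
```

View pics/mont.png

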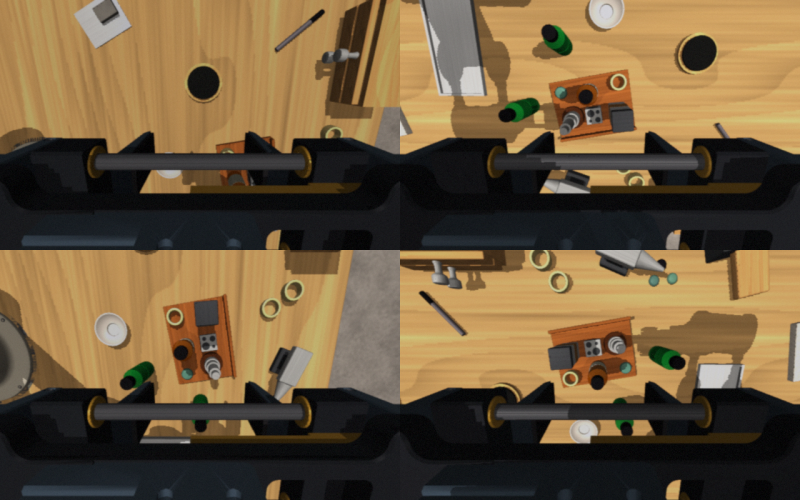

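View pics/w90.png

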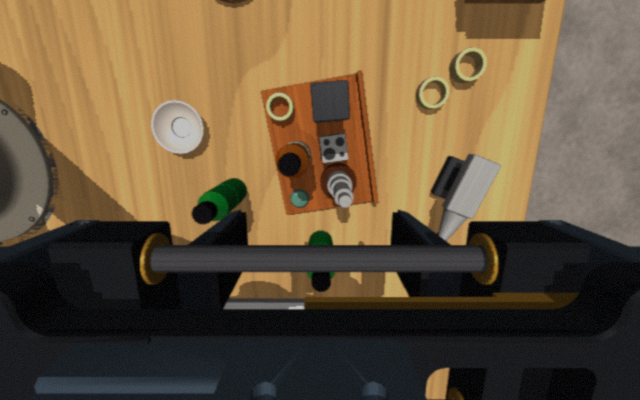

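The stand is well seen from all three sides: in w90 the bottle's cap is at (290,164), the mandrel's tip (345,199), the tin's lid (330,101), the block (334,148), the tape (279,107), the stone (299,199), and the green bottles (220,200) and (320,255). Next, enlarged crops for the edges.

Run:
```python
import pickle,cv2,numpy as np
V=pickle.load(open("views.pkl","rb"))
def crop(k,x,y,w=130,h=100,s=3):
    return cv2.resize(V[k][1][y:y+h,x:x+w],None,fx=s,fy=s,interpolation=cv2.INTER_CUBIC)
a=np.vstack([np.hstack([crop("w180",235,110),crop("w0",235,115)]),np.hstack([crop("w90",250,65)[:,:],crop("w90",255,120)])])
cv2.imwrite("pics/crops.png",a); print(a.shape)
```

```text
(600, 780, 3)
```

View pics/crops.png

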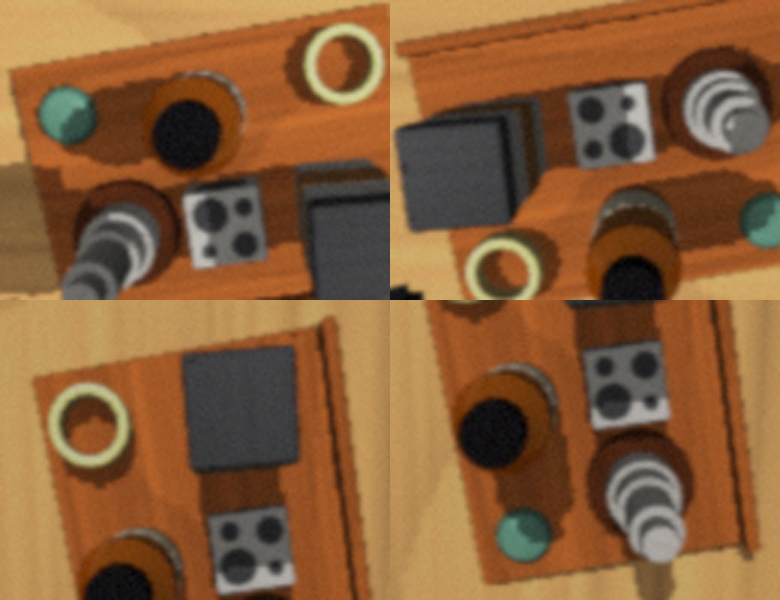

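Crop pixels: in w90 the cap is at (289,164), the mandrel's tip (345,201), the tin's lid centre (331,101) and the block (334,148). The amber body under the cap sits in front of the block. The green bottles are the look-alikes and lie outside the stand.

```bash
cat > meas.py <<'E'
from lib import *
import pickle
def big(m,roi):
    x0,y0,x1,y1=roi; z=np.zeros_like(m,np.uint8); z[y0:y1,x0:x1]=m[y0:y1,x0:x1].astype(np.uint8)*255
    z=cv2.morphologyEx(z,cv2.MORPH_OPEN,np.ones((3,3),np.uint8))
    cs,_=cv2.findContours(z,cv2.RETR_EXTERNAL,cv2.CHAIN_APPROX_NONE); return max(cs,key=cv2.contourArea)
def dark(im,roi):  # black cap
    c=big(im.max(2)<45,roi); return np.array(cv2.minEnclosingCircle(c)[0]),cv2.contourArea(c)
def grey(im,roi,lo=0,hi=255): # lid or block quad: hull -> min area rect
    f=im.astype(int); m=(f.max(2)-f.min(2)<22)&(f.max(2)>lo)&(f.max(2)<hi); return cv2.convexHull(big(m,roi))
E
python3 - <<'E'
from meas import *
V=pickle.load(open("views.pkl","rb"))
box=lambda p,r:(int(p[0]-r),int(p[1]-r),int(p[0]+r),int(p[1]+r))
def show(n,P):
    x,e=tri([ray(V[k][0],p) for k,p in P.items()]); print(n,x.round(4),"miss",round(e,4),{k:np.round(p,1).tolist() for k,p in P.items()}); return x
show("cap",{k:dark(V[k][1],box(p,14))[0] for k,p in dict(w180=(297,155),w0=(316,211),w90=(289,164)).items()})
show("mandtip",dict(w180=(264.3,204.5),w0=(353,157.7),w90=(345.3,201)))
def quad(n,cs,r,z,hi,lo):
    P={}
    for k,p in cs.items():
        c=grey(V[k][1],box(p,r),lo,hi); (u,w,a)=cv2.minAreaRect(c); P[k]=np.array(u)
        W=np.array([plane(V[k][0],q[0],z)[:2] for q in c],np.float32); rr=cv2.minAreaRect(W*1000); print("  ",k,"rect mm",np.round(rr[0],1),np.round(rr[1],1),round(rr[2],1))
    show(n,P)
quad("block",dict(w180=(310.3,185),w0=(308.3,156.7),w90=(334,148)),17,.052,255,55)
quad("tin",dict(w180=(355,192),w0=(256.5,173),w90=(331,101.5)),24,.152,255,40)
# pad rubber
P={}
for k,r in dict(pad=(290,95,370,170),scene=(365,155,405,182),side=(205,120,260,160),w180=(430,40,530,130)).items():
    c=big(V[k][1].max(2)<50,r); u,w,a=cv2.fitEllipse(c); P[k]=np.array(u); print("  pad",k,np.round(w,1),plane(V[k][0],u,.02).round(4))
show("pad",P)
for k in ("w180","w90","w0"): pass
for n,(a,b) in dict(floorL=((137,262),(286,383)),wallR=((254,290),(467,366)),wallN=((185,235),(286,383)),topF=((254,290),(418,308))).items():
    x,e=tri([ray(V["scene"][0],a),ray(V["side"][0],b)]);print(n,x.round(4),round(e,4))
# tray metal in scene/side and stand edge in w90
for uv in ((262,91),(360,71.5),(287,214),(378,203)): print("stand",plane(V["w90"][0],uv,.012).round(4))
g=lambda im:(im[...,1].astype(int)>im[...,2]+25)&(im[...,1].astype(int)>im[...,0]+25)
E
```

```text
cap [0.5652 0.0224 0.1489] miss 0.0003 {'w180': [296.7, 154.5], 'w0': [316.0, 211.5], 'w90': [289.2, 164.0]}
mandtip [ 0.6321 -0.0237  0.1387] miss 0.0034 {'w180': [264.3, 204.5], 'w0': [353.0, 157.7], 'w90': [345.3, 201.0]}
   w180 rect mm [620.4  34.1] [42.2 40.1] 9.7
   w0 rect mm [624.4  34.3] [40.3 39.6] 7.9
   w90 rect mm [622.6  35. ] [38.4 40.3] 8.1
block [0.6231 0.0343 0.0379] miss 0.0006 {'w180': [309.6, 183.6], 'w0': [308.6, 156.1], 'w90': [333.1, 147.6]}
   w180 rect mm [613.1  92.9] [41.1 43.7] 4.4
   w0 rect mm [614.1  94.3] [41.  40.6] 4.4
   w90 rect mm [613.5  94. ] [40.5 42.2] 4.4
tin [0.6138 0.0944 0.1486] miss 0.0011 {'w180': [354.8, 193.6], 'w0': [255.8, 173.1], 'w90': [330.3, 101.1]}
  pad pad [48.5 50.7] [0.4705 0.2985 0.02  ]
  pad scene [18.2 26.9] [0.4861 0.2761 0.02  ]
  pad side [21.7 33. ] [0.4684 0.2909 0.02  ]
  pad w180 [49.6 58. ] [0.4703 0.2961 0.02  ]
pad [0.4707 0.2998 0.0088] miss 0.0042 {'pad': [325.1, 132.0], 'scene': [385.0, 169.1], 'side': [231.2, 138.5], 'w180': [478.0, 84.6]}
floorL [ 0.3231 -0.3205  0.0146] 0.0571
wallR [ 0.5865 -0.3252  0.0288] 0.0528
wallN [ 0.3264 -0.2596  0.0069] 0.0013
topF [ 0.5736 -0.2602  0.0087] 0.0015
stand [0.5107 0.1212 0.012 ]
stand [0.6652 0.1499 0.012 ]
stand [ 0.5447 -0.0829  0.012 ]
stand [ 0.7039 -0.063   0.012 ]
```

All points agree with the text within a few mm: the tops come out at z 0.149, 0.139 and 0.149 (expected 0.158, 0.156, 0.152), and the spots lie about 60 mm from the block. From here on I use contact-stopped placing. The bottle goes first.

```bash
cat > act.py <<'E'
from lib import *
HI=.256
def up(): p=ctrl.current_tool_pos().copy(); p[2]=HI; ctrl.move_l(p,vel=.25)
def pick(x,y,zs,hg,th,op=.75):
    R=down(th); ctrl.goto([x,y,HI],R); ctrl.command_gripper(op)
    z=zs+hg-.019; ctrl.move_l([x,y,z+.03],vel=.25); hit=ctrl.move_l([x,y,z],vel=.08,contact_N=8)
    if hit: print("HIT on approach",ctrl.current_tool_pos()); return False
    ctrl.command_gripper(0.); g=ctrl.current_tool_pos().copy()
    print("grip mm",round(ctrl.current_grip_width()*91,1),"F",np.round(ctrl.current_grasp_force(),1),"tcp",g.round(4))
    f0=np.array(ctrl.current_contact_force()); ctrl.move_l([x,y,z+.02],vel=.08); up()
    print("lift dF",(np.array(ctrl.current_contact_force())-f0).round(1),"w",round(ctrl.current_grip_width()*91,1)); return True
def place(x,y,zs,hg,op=.75,slack=.004):
    ctrl.move_l([x,y,HI],vel=.3); z=zs+hg-.019
    ctrl.move_l([x,y,z+.015],vel=.2); hit=ctrl.move_l([x,y,z-slack],vel=.025,contact_N=4)
    print("contact",hit,"z err",round(ctrl.current_tool_pos()[2]-z,4)); ctrl.sleep(.1)
    ctrl.command_gripper(op); ctrl.sleep(.2); q=ctrl.current_tool_pos().copy(); q[2]+=.04; ctrl.move_l(q,vel=.12); up(); print("t",ctrl.current_t())
def snap(k):
    ctrl.sleep(.15); c=cam("wrist"); im=ctrl.read_camera("wrist"); cv2.imwrite(f"pics/{k}.png",im); return c,im
E
python3 - <<'E'
from act import *
if pick(.565,.0235,.012,.094,9): place(.375,-.32,.006,.094)
cv2.imwrite("pics/s1.png",ctrl.read_camera("scene")[120:340,100:440]);
E
```

```text
grip mm 43.6 F 30.0 tcp [0.5652 0.0235 0.0872]
lift dF [-0.4 -1.  -6.2] w 43.3
contact True z err -0.0001
t 16.175
```

View pics/s1.png

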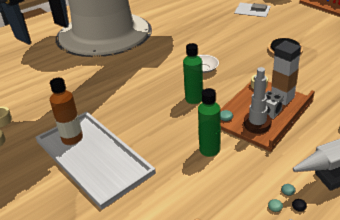

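The amber bottle stands in the tray (crop pixel 66,130), and contact came within 0.1 mm of the expected floor. Mandrel and tin next.

Run:
```python
from act import *
ok=pick(.632,-.0235,.012,.100,9)
if ok: place(.455,-.32,.006,.100)
if ok and pick(.6137,.094,.012,.094,4.4): place(.535,-.32,.006,.094)
V=snap("w_tray")[1]
cv2.imwrite("pics/s2.png",np.vstack([ctrl.read_camera("scene")[120:340,100:440],cv2.resize(V,(340,212))]))
```

```text
grip mm 23.5 F 30.0 tcp [ 0.6318 -0.0235  0.0927]
lift dF [ 1.3 -1.  -0.5] w 23.3
contact True z err -0.0007
t 26.075
grip mm 41.8 F 30.0 tcp [0.6138 0.094  0.0873]
lift dF [-0.7  0.2 -7. ] w 41.5
contact True z err -0.0001
t 35.9917
```

View pics/s2.png

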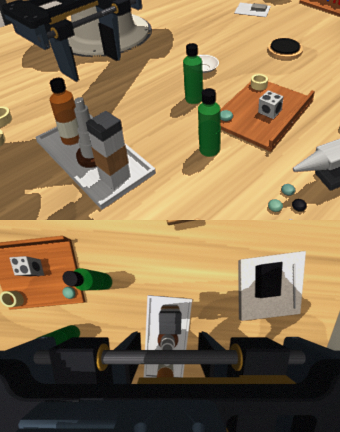

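All three stand upright in the tray, and the block on the stand is clear. I re-measure the pad from one more wrist position, then carry the block over.

Run:
```python
from act import *
from meas import big,grey
S,im=cam("scene"),ctrl.read_camera("scene"); c=big(im.max(2)<50,(365,155,405,182)); u=cv2.fitEllipse(c)[0]; print("scene pad",plane(S,u,.02).round(4))
E=[(S,u)]
ctrl.goto([.42,.29,.256],down(9)); c,im=snap("w_pad"); p=proj(c,[.4704,.297,.02]); r=[int(p[0]-50),max(0,int(p[1]-50)),int(p[0]+50),int(p[1]+50)]
k=big(im.max(2)<50,r); e=cv2.fitEllipse(k); print("pad px",np.round(e,1) if 0 else e,plane(c,e[0],.02).round(4),"diam mm",e[1][0]/c["K"][0]*(c["P"][2,3]-.02)*1000)
print(tri([ray(*E[0]),ray(c,e[0])]))
ctrl.goto([.575,.03,.256],down(9)); c,im=snap("w_blk"); p=proj(c,[.6225,.0345,.052]).astype(int)
h=grey(im,(p[0]-32,max(0,p[1]-32),p[0]+32,p[1]+32),55); W=np.array([plane(c,q[0],.052)[:2] for q in h],np.float32)*1000; print("blk",cv2.minAreaRect(W),p)
print(ctrl.current_t())
```

```text
scene pad [0.4747 0.2908 0.02  ]
pad px ((317.5791320800781, 138.71444702148438), (56.531349182128906, 57.560176849365234), 169.70018005371094) [0.4716 0.2979 0.02  ] diam mm 80.87169748703995
(array([0.47093292, 0.29752892, 0.01570269]), np.float64(0.0006246183549389489))
blk ((623.5799560546875, 34.07666778564453), (38.22233963012695, 37.99324417114258), 9.01529312133789) [321 142]
40.0667
```

Run:
```python
from act import *
if pick(.6232,.0342,.012,.028,9,op=.7): place(.471,.2972,.020,.028,op=.65)
ctrl.goto([.42,.29,.256],down(9)); c,im=snap("w_pad2")
p=proj(c,[.471,.297,.04]).astype(int); w=cv2.resize(im[max(0,p[1]-60):p[1]+60,p[0]-90:p[0]+90],(360,240))
s=cv2.resize(ctrl.read_camera("side")[90:190,160:310],(360,240)); cv2.imwrite("pics/s3.png",np.hstack([w,s]))
```

```text
grip mm 39.7 F 30.0 tcp [0.6233 0.0343 0.0213]
lift dF [ -0.2  -2.3 -10.3] w 39.8
contact True z err -0.0001
t 49.225
```

View pics/s3.png

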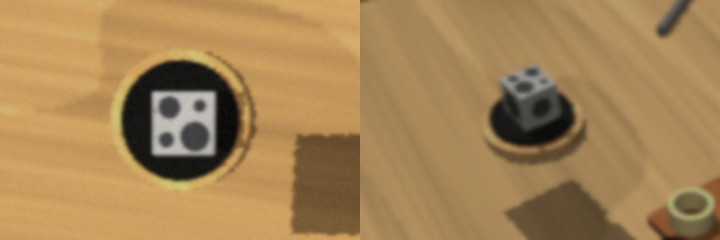

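The block sits flat in the middle of the rubber (block 184,124 against pad 181,120 in the crop, parallax included). Now the three go back.

Run:
```python
from act import *
ok=pick(.535,-.32,.006,.094,4.4)
if ok: place(.6137,.094,.012,.094)
ok=ok and pick(.455,-.32,.006,.100,9)
if ok: place(.632,-.0235,.012,.100)
if ok and pick(.375,-.32,.006,.094,9): place(.565,.0235,.012,.094)
ctrl.goto([.60,.0,.32],down(90)); c,im=snap("w90b")
import pickle; V=pickle.load(open("views.pkl","rb")); o=V["w90"][1]
V["w90b"]=(c,im); pickle.dump(V,open("views.pkl","wb"))
f=lambda a:cv2.resize(a[60:230,180:400],(400,309)); s=lambda a:cv2.resize(a[130:290,260:460],(400,290))
cv2.imwrite("pics/s4.png",np.vstack([np.hstack([f(o),f(im)]),np.hstack([s(V["scene"][1]),s(ctrl.read_camera("scene"))])]))
print(np.abs(c["P"]-V["w90"][0]["P"]).max(),ctrl.current_t())
```

```text
grip mm 42.1 F 30.0 tcp [ 0.5351 -0.3201  0.0812]
lift dF [ 0.4  0.5 -5.5] w 42.2
contact True z err -0.0001
t 60.4333
grip mm 23.3 F 30.0 tcp [ 0.455 -0.32   0.087]
lift dF [ 0.2  0.1 -5.5] w 23.3
contact True z err -0.0004
t 70.4417
grip mm 43.5 F 30.0 tcp [ 0.3751 -0.3201  0.0812]
lift dF [ 0.6  0.2 -7.3] w 43.5
contact True z err -0.0
t 80.0417
0.0012916221695315334 81.6417
```

View pics/s4.png

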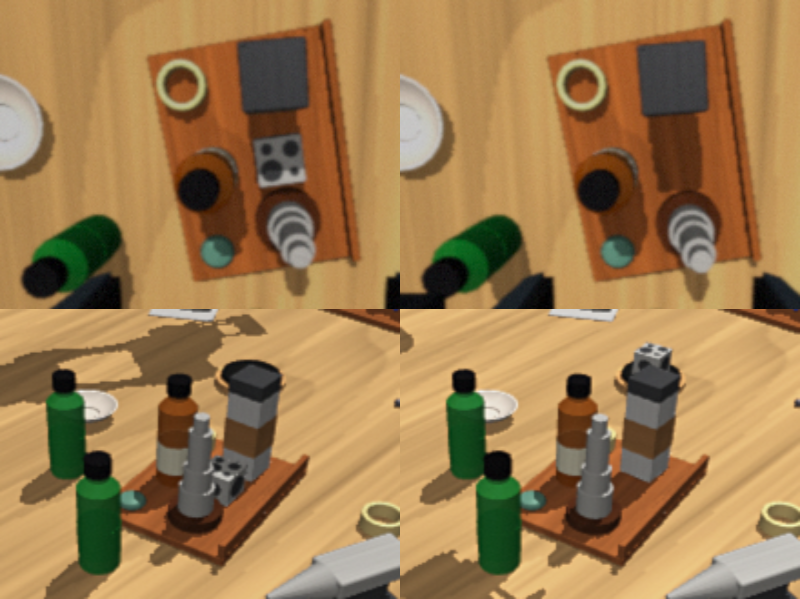

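Everything looks the same as at the start. A quick template shift check on the two fixed cameras, before against after, will put numbers on it.

Run:
```python
from lib import *
import pickle; V=pickle.load(open("views.pkl","rb"))
B=dict(bottle=(.565,.0235,.135),mandrel=(.632,-.0235,.13),tin=(.6137,.094,.13),green=(.603,-.137,.12))
for n in ("scene","side"):
    c,o=V[n]; a=ctrl.read_camera(n)
    for k,X in B.items():
        u=proj(c,X).astype(int); w,h=(7,16) if k=="mandrel" else (12,16)
        t=o[u[1]-h:u[1]+h,u[0]-w:u[0]+w]; s=a[u[1]-h-8:u[1]+h+8,u[0]-w-8:u[0]+w+8]
        z=8; t=cv2.resize(t,None,fx=z,fy=z,interpolation=3); s=cv2.resize(s,None,fx=z,fy=z,interpolation=3)
        r=cv2.matchTemplate(s,t,cv2.TM_CCOEFF_NORMED); _,m,_,l=cv2.minMaxLoc(r); d=(np.array(l)/z-8); mm=(plane(c,proj(c,X)+d,X[2])-np.array(X))[:2]*1000
        print(n,k,"px",d,"score",round(m,3),"mm",mm.round(1))
```

```text
scene bottle px [0. 0.] score 0.839 mm [ 0. -0.]
scene mandrel px [-1.  1.] score 0.971 mm [ 0.8 -4.1]
scene tin px [0. 0.] score 0.861 mm [ 0. -0.]
scene green px [0. 0.] score 0.998 mm [0. 0.]
side bottle px [0. 0.] score 0.992 mm [ 0. -0.]
side mandrel px [1. 1.] score 0.99 mm [-0.  -3.1]
side tin px [0. 0.] score 0.979 mm [ 0. -0.]
side green px [0. 0.] score 0.996 mm [ 0. -0.]
```

The bottle and tin are back to within the resolution. The mandrel is about 3.5 mm too far in -y, in both views, so I re-grip it and shift it by +3.3 mm.

Run:
```python
from act import *
import pickle; V=pickle.load(open("views.pkl","rb"))
x,y,z=.632,-.0235,.012+.1-.019; y2=y+.0033
ctrl.goto([x,y,HI],down(9)); ctrl.move_l([x,y,z+.03],vel=.25); ctrl.move_l([x,y,z],vel=.08,contact_N=8); ctrl.command_gripper(0.)
print(ctrl.current_grip_width()*91); ctrl.move_l([x,y,z+.012],vel=.05); ctrl.move_l([x-.0004,y2,z+.012],vel=.03)
print(ctrl.move_l([x-.0004,y2,z-.004],vel=.025,contact_N=4),ctrl.current_tool_pos()[2]-z); ctrl.sleep(.1); ctrl.command_gripper(.75); ctrl.sleep(.2)
ctrl.move_l([x,y2,z+.05],vel=.12); up(); ctrl.goto([.45,.3,.33],down(9)); ctrl.sleep(.3)
for n in ("scene","side"):
    c,o=V[n]; a=ctrl.read_camera(n); cv2.imwrite(f"pics/{n}_end.png",a); X=(.632,-.0215,.13); u=proj(c,X); z8=8
    for nm,XX in dict(tip=(.632,-.0215,.14),mid=(.632,-.0215,.1)).items():
        u=proj(c,XX).astype(int); f=lambda i,w:cv2.cvtColor(i[u[1]-w:u[1]+w,u[0]-w:u[0]+w],cv2.COLOR_BGR2GRAY).astype(np.float32)
        ref=f(o,14)/255; cur=f(a,14)/255; W=np.eye(2,3,dtype=np.float32)
        try:
            cc,W=cv2.findTransformECC(ref,cur,W,cv2.MOTION_TRANSLATION,(3,100,1e-6)); d=W[:,2]; print(n,nm,d.round(2),round(cc,3),"mm",((plane(c,proj(c,XX)+d,XX[2])-np.array(XX))[:2]*1000).round(1))
        except cv2.error: print(n,nm,"ecc fail")
print(ctrl.current_t())
cv2.imwrite("pics/s5.png",np.hstack([cv2.imread("pics/scene_end.png")[100:340,120:440],cv2.imread("pics/side_end.png")[90:330,200:520]]))
```

```text
23.380604742572757
True -0.0002885018696565378
scene tip [-0.34 -0.03] 0.954 mm [-0.5 -0.4]
scene mid [-0.42 -0.66] 0.697 mm [-2.1  1.2]
side tip [-0.17 -0.06] 0.988 mm [-0.2  0.3]
side mid [-0.14  0.02] 0.967 mm [-0.3  0.1]
90.2417
```

View pics/s5.png

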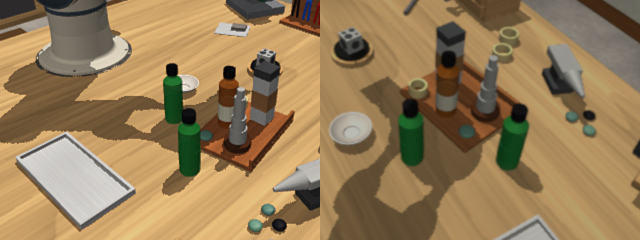

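The mandrel is now within about 0.5 mm of its start position. All three are upright, the tray is empty, the block is on the pad and the bystanders have not moved.

```bash
python3 -c "
from bench import ctrl
print(ctrl.sign_off(), ctrl.current_t())"
```

```text
the job is handed in; nothing more can be done
the job is handed in; nothing more can be done
```

The job is handed in at about 90 s of the 144 s allowed: the block sits flat in the middle of the pad, and the bottle, mandrel and tin are upright back on their own spots (the mandrel needed a second grip to correct a 3.5 mm offset), with tape, stone and dish left in place.

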